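# Gauge a roller and press it into the sprung V-cradle

### The arm

A 6-joint arm with a two-finger parallel gripper is mounted at the origin on a cart in front of the work surface, level with it; the furniture and walls round the work are solid. World frame = base frame: x ahead of the robot, y to its left, z up, the work surface at z = 0. Lengths are in m, angles in degrees, forces in N, time in s.
With the tool pointing down it reaches from about 0.3 to 0.75 m from the base axis. Payload 8.5 kg.
Tool frame: the origin (TCP) lies midway between the tips of the shut fingers; the grasp point (between the pads) lies 19 mm behind it (env.hold_point_z is the distance from the TCP to the grasp point, in m); z points along the fingers, y is the line along which they close (so a half turn about z gives the same grasp; the last joint's range is limited). The gripper opens to 85 mm and grips with 20 to 120 N. Pads are 22 mm wide; open, the fingers measure 114 mm over their backs; the gripper's body (76 mm by 85 mm) begins 54 mm behind the grasp point. The pads swing forward as they close: fully open they stand 13 mm farther back than shut.
Start: joints at [55.502, 21.807, 74.336, -0, 83.858, -12.336], TCP at [0.207, 0.509, 0.231] pointing down, gripper open.
Joint ranges: [-178.18, 178.18], [-50.72, 133.34], [12.68, 142.11], [-81.47, 261.47], [9.98, 163.14], [-165.26, 165.26]. Speed limits (degrees/s): [136.94, 136.94, 180, 180, 180, 180].

### API

Orientations are given as a 3x3 rotation matrix whose columns are the frame's x, y, z axes.
In Python, from rig import observe, get_image, camera_info, env gives the robot as it stands.
- The arm moves only by the tool drive_tool, never from a script. Its arguments are lists of equal length, an entry for each row: "offset": the shift along the tool's x, y, z in units of 40 mm (1.0 is 40 mm), a list of three; "turn": the turn, a rotation vector about the tool's x, y, z in units of 6 degrees (1.0 is 6 degrees), a list of three; "hand": the opening, from 0 (shut) to 1 (fully open). A call has exactly 10 rows; each row shifts and turns the commanded pose from where the row before left it, along the tool's axes as they then stand; what a row does not reach is not made up. A row lasts 1/8 s, in which the tool goes at most 62.5 mm and 10.7 degrees, less where a joint would pass 70% of its speed; a pose out of reach is approached as far as the arm can. A call is refused whole if a number of a shift passes 1 or a number of a turn 1, either way. A call with a gripper value outside its range is refused whole. The fingers move at their own pace and stop on an object; "newtons" is the grip in N (left out, the last holds). Time passes only in rows, so rows that do not move let the fingers close, or fill a call up. It gives the time, the measured TCP pose, the force, the opening and the grip force at its end, in the units of the state.
- observe(): the state, without advancing time (a new reading comes with each control period).
- get_image(name): name is "side" or "top"; returns the picture (480x640x3 uint8, blue, green, red); there is no depth.
- camera_info(name): a dict with "fx", "fy", "cx", "cy" (pixels), "k1" (the pictures are not rectified: a ray, as slopes to the right and down, at radius r is drawn at 1 + k1 r^2 times it, then the intrinsics apply), "world_to_cam" (4x4, takes a point from world to camera coordinates). Camera axes: x right, y down, z forward; pixel columns grow to the right and rows downward; lengths in m; the calibration is good to about 2 mm. A picture is of the moment at which its call begins. camera_info takes no time and is no camera call.
- env.close_job(): hands the job in; it is judged then, once.
The state is a dict: "time_s": time; "q": joint angles; "qvel": joint speeds; "joint_efforts": joint torques, N m; "position": TCP position; "tool_rot": TCP orientation; "ft_force": force on the tool from outside, world axes, zero at the start; "wrist_torque": the same for the moment, N m; "grip_width": finger opening in m; "gripper_force": force on a finger pad.
Only numpy, scipy, OpenCV 4.12 (cv2) and the standard library are available. Lean on these libraries where they do the work, as an engineer would, in place of code of your own. Each camera call takes 0.05 s, during which the arm holds its last target. There are 200 camera calls.

### The job

Two aluminium rollers lie on wooden rests; only the slim one fits the yellow gap gauge. Take the slim roller, lower one end of it level and fully down between the jaws of the gauge to prove the fit, lift it out again, lay it centrally along the steel V-cradle and let it settle into the V of its own accord. Finish while holding it there: press with the fingers on the middle of the roller, so that it bears on both faces of both V-blocks and the cradle sinks about 6 mm, half its spring travel, and stay like that, leaving the other things on the bench undisturbed.

Things in the scene. Friction and masses are not known exactly. Their poses are not given: they have to be found in the camera images.
- slim_roller: slim roller: aluminium cylinder 26 mm in diameter, 150 mm long, a dark steel stub (12 mm thick, 8 mm long) on each end, narrow blue bands 28 mm either side of the middle; about 0.25 kg. Origin at its centre on the axis, x along it. It starts on one of the two rests (which one varies), axis 38 mm above the surface
- thick_roller: the oversize roller, same look and length but 34 mm in diameter: it does not go into the gauge. Origin at its centre, x along it. It starts on the other rest, its axis 44 mm above the surface
- rest_a: fixed wooden rest under the slim roller: board 146 x 70 mm, top 8 mm up, with two V saddles 110 mm apart (18 mm long, 58 mm across, tops 42 mm up); 92 mm of the roller between them are free for the fingers. Origin under its middle at surface height, x along the roller
- rest_b: an identical fixed rest under the thick roller
- gauge: fixed gauge: dark foot 60 x 80 mm, 12 mm high, with two yellow jaws, 78 mm tall, 22 mm long in x, either side of a slot 30 mm wide along its x axis, open at top and ends. Jaws parallel up to 70 mm, rounded above; slot floor at 30 mm (slim roller's axis then at 43 mm). Origin under the slot's middle at surface height. A roller held at its middle goes in with its middle about 55 mm off in x, either side
- seat (a point): centre of the slim roller when seated midway in the V-cradle: 66 mm above the surface, sinking with the cradle; x along the V, z up. Two steel 90-degree V-blocks, 24 mm long, 68 mm across, 108 mm apart (84 mm free between), tops 10 mm above the roller's axis, bar joining them 33 mm below it. Fixed base 170 x 86 mm; a 68 mm index strip stands at x 79, y 30 mm, clear of the roller
- cradle (a joint): how far the spring-borne V-cradle has been pressed down (m): 0 is fully up, 0.012 its bottom stop; it springs back. It gives 1.5 N per mm; the first movement takes about 3 N besides the roller's weight, 6 mm about 12 N. A roller gripped hard a little off-centre bears on one side only; let go and pressed from above with closed fingers (its top is 79 mm up when seated) it bears on all four faces
- cement_jar: brown jar with black cap, 66 mm across, 88 mm tall, bystander, origin under its middle
- thread_spool: spool of thread with black flanges, 43 mm across, 54 mm tall, bystander, origin under its middle
- dropper: small brown dropper bottle, 33 mm across, 102 mm tall, bystander, origin under its middle
- green_tape: roll of green tape lying flat, 98 mm across, 50 mm tall, bystander, origin under its middle

How it is judged (in metres and radians):
On the way:
1. the slim roller has been lowered level and fully between the jaws of the gauge (horizontal distance between slim_roller and gauge below 0.068 m and y of slim_roller in the frame of gauge between -0.008 and 0.008 m and height (world z) of slim_roller below 0.055 m and angle between the x axis of slim_roller and the x axis of gauge, either way round below 0.15 rad), for 0.1 s.
At the end, for the whole second after the job is handed in: The slim roller lies along the V (within 0.06 rad, central within 15 mm lengthways, its axis within 3 mm of the seated line), the fingers hold or press it, each of the four sloped V faces carries more than 1 N, the cradle is held 3 to 9.5 mm down, and all is still (angle between the x axis of slim_roller and the x axis of seat, either way round below 0.06 rad and x of slim_roller in the frame of seat between -0.015 and 0.015 m and y of slim_roller in the frame of seat between -0.003 and 0.003 m and z of slim_roller in the frame of seat below 0.003 m and value of joint cradle between 0.003 and 0.0095 m and contact force between the fingers and slim_roller above 1 N and linear speed of slim_roller below 0.02 m/s and contact force between slim_roller and cradle_c0 above 1 N and contact force between slim_roller and cradle_c5 above 1 N and contact force between slim_roller and cradle_c10 above 1 N and contact force between slim_roller and cradle_c15 above 1 N); the arm keeps its last pose, push and grip.
It fails at once if the thick roller or a bystander is moved more than 40 mm (distance of any of cement_jar, thread_spool, dropper, green_tape, thick_roller from where it was at the start of the episode above 0.04 m).
It also fails if it takes over 64 s, if anything falls off the work surface, if the arm or the gripper's body presses on something with over 40 N, if the wrist force passes 120 N, or if a joint passes its speed limit or range.

## Working session

There is one attempt and no reset: what is moved stays moved. The work goes in short steps, Python scripts to look and compute and a tool call to move; the robot and the scene stay as the last step left them, time stands still between calls to the robot, and variables do not carry over. Pictures are saved under pics/ and viewed, at most 10 in all, crops included, and the job is handed in when it is done.

Besides the shell and the picture viewer there is one more tool, called by a JSON object that holds its "api" and its "payload". drive_tool: Moves the arm, as the interface text tells. Its arguments: {"type":"object","properties":{"offset":{"type":"array"},"turn":{"type":"array"},"hand":{"type":"array"},"newtons":{"type":"number"}},"required":["offset","turn","hand"]}

```bash
mkdir -p pics; ls; python3 - <<'E'
from rig import *
import cv2
for n in("top","side"):
    cv2.imwrite(f"pics/{n}0.png",get_image(n)); c=camera_info(n); print(n,c)
s=observe(); print(s, env.hold_point_z)
E
```

```text
pics
top {'fx': 566.990630012549, 'fy': 566.990630012549, 'cx': 312.1019112372506, 'cy': 236.43180273527378, 'k1': -0.06164188439036736, 'world_to_cam': array([[ 2.95167809e-02, -9.99551444e-01,  5.06668346e-03,
        -7.83522044e-02],
       [-9.86565512e-01, -2.99473692e-02, -1.60597774e-01,
         5.42022856e-01],
       [ 1.60677471e-01, -2.58285838e-04, -9.87006932e-01,
         1.68036186e+00],
       [ 0.00000000e+00,  0.00000000e+00,  0.00000000e+00,
         1.00000000e+00]])}
side {'fx': 463.550703594506, 'fy': 463.550703594506, 'cx': 322.45928573009604, 'cy': 244.87075086856947, 'k1': -0.06798926232826298, 'world_to_cam': array([[ 9.13052351e-01, -4.07841757e-01, -7.11407526e-04,
        -5.55720976e-01],
       [-1.44158466e-01, -3.21100868e-01, -9.36008851e-01,
         1.38326766e-01],
       [ 3.81515061e-01,  8.54727637e-01, -3.51975745e-01,
         1.23672068e+00],
       [ 0.00000000e+00,  0.00000000e+00,  0.00000000e+00,
         1.00000000e+00]])}
{'time_s': 0.1, 'q': array([ 5.55028725e+01,  2.18372650e+01,  7.43764587e+01, -1.11193415e-03,
        8.38597843e+01, -1.23354843e+01]), 'qvel': array([ 0.0665265 , -0.13597561, -0.06563889,  0.12816027,  0.02117199,
       -0.00681409]), 'joint_efforts': array([ 5.01582559e-03, -4.49213755e+01, -2.31655884e+01, -9.34926538e-05,
        3.65324158e-03, -7.73030450e-06]), 'position': array([0.20733007, 0.50915417, 0.23079553]), 'tool_rot': array([[-9.26124021e-01,  3.77218495e-01, -7.10718721e-04],
       [ 3.77219078e-01,  9.26123440e-01, -1.06828239e-03],
       [ 2.55237391e-04, -1.25745864e-03, -9.99999177e-01]]), 'ft_force': array([-0.48209776, -0.46730637, -0.6604014 ]), 'wrist_torque': array([ 0.00076528, -0.02293753, -0.01019796]), 'gripper_force': 0.0, 'grip_width': 0.08546469089559529} 0.0187
```

View pics/top0.png

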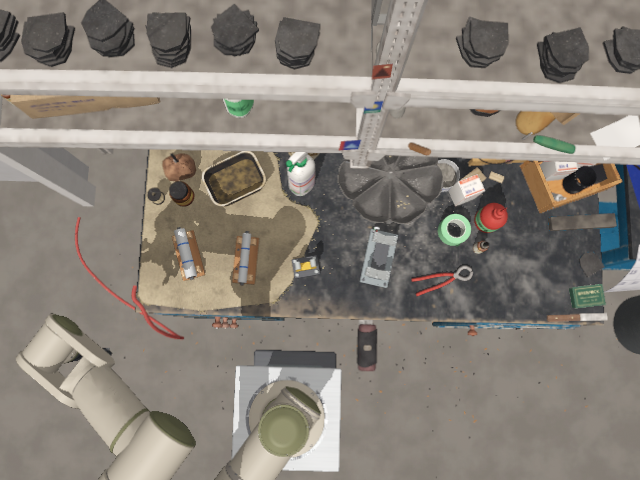

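View pics/side0.png

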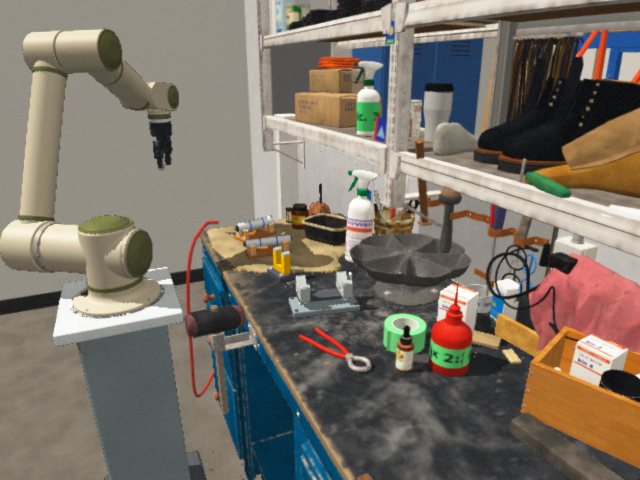

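The top view shows rollers at about (187,252) and (245,258), the gauge at (305,266) and the cradle at (379,257). The side view shows the rollers at (253,225) and (268,243), the gauge at (283,262) and the cradle at (325,290). I'll enlarge both.

```bash
python3 - <<'E'
import cv2
a=cv2.imread("pics/top0.png")[222:296,160:410]
b=cv2.imread("pics/side0.png")[205:320,215:375]
cv2.imwrite("pics/top0c.png",cv2.resize(a,None,fx=3.2,fy=3.2,interpolation=cv2.INTER_CUBIC))
cv2.imwrite("pics/side0c.png",cv2.resize(b,None,fx=5,fy=5,interpolation=cv2.INTER_CUBIC))
E
```

```text
(no output)
```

View pics/top0c.png

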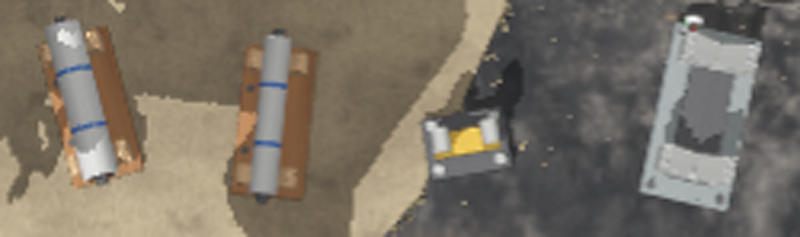

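View pics/side0c.png

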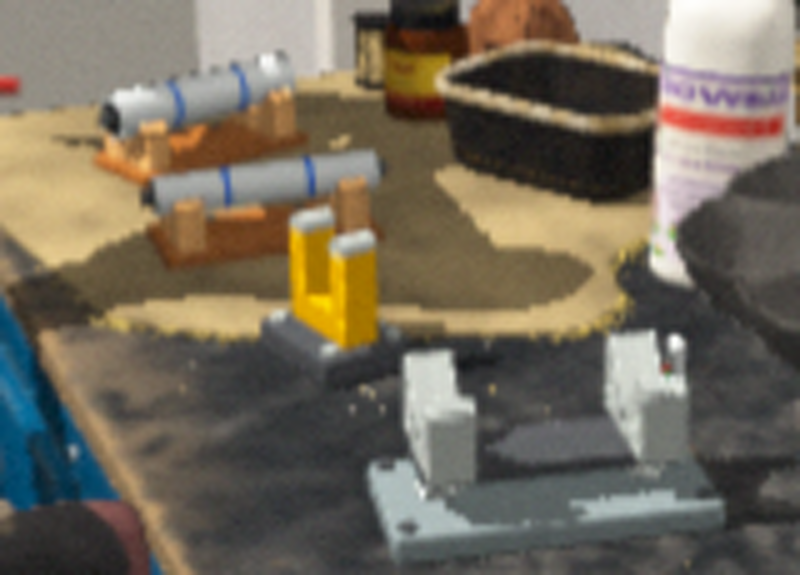

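View mosaic.

The left roller is thicker (about 33 crop px against 26), so the slim one is on the right. Next I'll measure the blue bands and the yellow mask, and enlarge the gauge and cradle.

```bash
cat > h.py <<'E'
import numpy as np, cv2
from rig import get_image, camera_info, observe
C={n:camera_info(n) for n in("top","side")}
def ray(n,uv):
    c=C[n]; K=np.array([[c["fx"],0,c["cx"]],[0,c["fy"],c["cy"]],[0,0,1.]])
    p=cv2.undistortPoints(np.array([[uv]],float),K,np.array([c["k1"],0,0,0.])).ravel()
    M=c["world_to_cam"];R=M[:3,:3]; d=R.T@np.array([p[0],p[1],1]); return -R.T@M[:3,3], d/np.linalg.norm(d)
def onz(n,uv,z):
    o,d=ray(n,uv); return o+d*(z-o[2])/d[2]
def tri(a,b):
    o1,d1=ray("top",a);o2,d2=ray("side",b)
    s=np.linalg.lstsq(np.c_[d1,-d2],o2-o1,rcond=None)[0]
    p,q=o1+s[0]*d1,o2+s[1]*d2; return (p+q)/2, np.linalg.norm(p-q)
def proj(n,P):
    c=C[n];v=c["world_to_cam"]@np.r_[P,1];x,y=v[:2]/v[2];f=1+c["k1"]*(x*x+y*y)
    return np.array([c["fx"]*x*f+c["cx"],c["fy"]*y*f+c["cy"]])
def blobs(im,lo,hi,roi,amin=4):
    x0,y0,x1,y1=roi; m=cv2.inRange(cv2.cvtColor(im[y0:y1,x0:x1],cv2.COLOR_BGR2HSV),lo,hi)
    n,_,st,ce=cv2.connectedComponentsWithStats(m)
    return [(ce[i]+[x0,y0],st[i,4],st[i,:4]+[x0,y0,0,0]) for i in range(1,n) if st[i,4]>=amin]
BLUE=((105,120,60),(130,255,255)); YEL=((18,140,100),(35,255,255))
E
python3 - <<'E'
from h import *
np.set_printoptions(precision=4,suppress=True)
t=cv2.imread("pics/top0.png");s=cv2.imread("pics/side0.png")
bt=blobs(t,*BLUE,(165,225,270,290));bs=blobs(s,*BLUE,(225,205,300,260))
for b in bt:print("bt",b)
for b in bs:print("bs",b)
for b in blobs(t,*YEL,(285,245,330,285)):print("yt",b, onz("top",b[0],.03))
for b in blobs(s,*YEL,(260,235,305,290)):print("ys",b)
def up(im,r,f):return cv2.resize(im[r[1]:r[3],r[0]:r[2]],None,fx=f,fy=f,interpolation=cv2.INTER_CUBIC)
A=np.zeros((600,800,3),np.uint8)
for im,r,x,y,f in((t,(285,250,325,285),0,0,8),(t,(354,222,402,292),0,285,4.5),(s,(262,238,302,288),330,0,5),(s,(285,265,365,320),330,260,5.8)):
    u=up(im,r,f);h,w=u.shape[:2];h=min(h,600-y);w=min(w,800-x);A[y:y+h,x:x+w]=u[:h,:w]
cv2.imwrite("pics/mos.png",A)
E
```

```text
bt (array([245., 248.]), np.int32(7), array([242, 248,   7,   1]))
bt (array([242., 266.]), np.int32(5), array([240, 266,   5,   1]))
bs (array([276.7143, 240.    ]), np.int32(7), array([276, 237,   2,   7]))
bs (array([260. , 242.5]), np.int32(6), array([260, 240,   1,   6]))
yt (array([305.5647, 266.1294]), np.int32(85), array([297, 262,  19,   9])) [ 0.4544 -0.0449  0.03  ]
ys (array([281.4554, 262.5833]), np.int32(336), array([272, 251,  19,  24]))
```

View pics/mos.png

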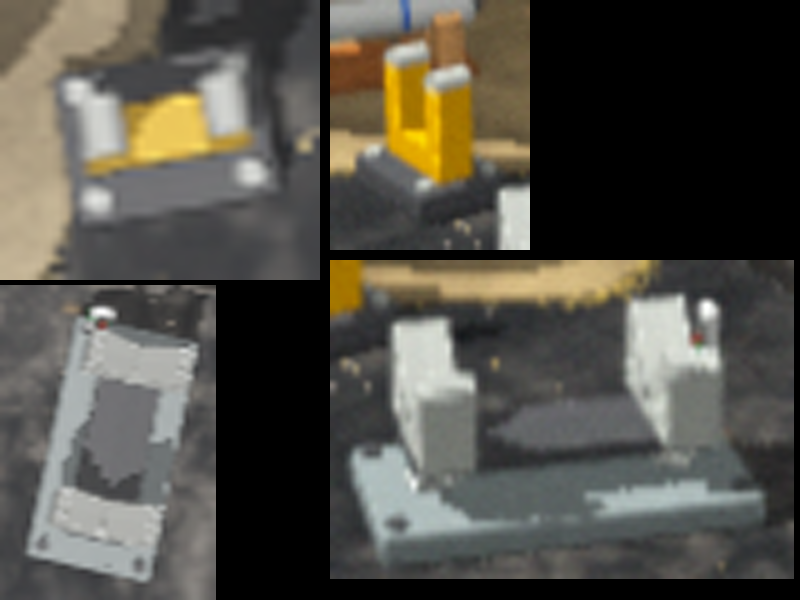

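The mosaic shows the gauge jaw tops and foot screws, the eight V-block top corners, and the base corners. I'll triangulate those hand-picked points and the band centroids.

```bash
python3 - <<'E'
from h import *
np.set_printoptions(precision=4,suppress=True)
t=cv2.imread("pics/top0.png");s=cv2.imread("pics/side0.png")
B=((100,60,60),(130,255,255))
def wc(im,roi):
    x0,y0,x1,y1=roi;p=im[y0:y1,x0:x1].astype(float);w=np.clip(p[...,0]-p[...,2]-45,0,None)
    yy,xx=np.mgrid[y0:y1,x0:x1];return np.array([(w*xx).sum(),(w*yy).sum()])/w.sum()
T=[wc(t,(238,245,252,252)),wc(t,(235,263,249,270))];S=[wc(s,(272,234,281,247)),wc(s,(256,237,264,250))]
print(T,S)
P=[tri(a,b) for a,b in zip(T,S)];print("bands",P)
d=P[0][0]-P[1][0];print("slim mid",(P[0][0]+P[1][0])/2,np.linalg.norm(d),np.degrees(np.arctan2(d[1],d[0])))
print("at z38:",[onz("top",a,.038) for a in T],[onz("side",a,.038) for a in S])
mt=lambda x,y,f,r,ox,oy:((x-ox)/f+r[0]-.5+.5/f,(y-oy)/f+r[1]-.5+.5/f)
g=lambda x,y:mt(x,y,8,(285,250),0,0); gs=lambda x,y:mt(x,y,5,(262,238),330,0)
c=lambda x,y:mt(x,y,4.5,(354,222),0,285); cs=lambda x,y:mt(x,y,5.8,(285,265),330,260)
j=[tri(g(103,125),gs(407,55)),tri(g(222,105),gs(450,77))];print("jaws",j)
J=[onz("top",g(103,125),.076),onz("top",g(222,105),.076)];print("jaws z76",J,(J[0]+J[1])/2)
S4=[onz("top",g(*p),.013) for p in((75,92),(97,200),(250,172))];print("screws",S4,(S4[0]+S4[2])/2)
for v in(S4[0]-S4[1],):print(np.degrees(np.arctan2(v[1],v[0])))
v=S4[2]-S4[1];print(np.degrees(np.arctan2(v[1],v[0]))+90); v=J[1]-J[0];print(np.degrees(np.arctan2(v[1],v[0]))+90)
tp=[(52,530),(62,488),(155,548),(163,508),(90,373),(92,330),(190,385),(196,345)]
sp=[(392,322),(450,320),(420,385),(475,378),(628,300),(685,296),(665,365),(718,360)]
V=np.array([tri(c(*a),cs(*b))[0] for a,b in zip(tp,sp)]);print("V",V,V.mean(0))
Vz=np.array([onz("top",c(*a),.076) for a in tp]);print("Vz",Vz.mean(0))
for W in(V,Vz):
    v=W[4:].mean(0)-W[:4].mean(0);print(np.linalg.norm(v),np.degrees(np.arctan2(v[1],v[0])))
    v=W[[0,1,4,5]].mean(0)-W[[2,3,6,7]].mean(0);print(np.linalg.norm(v),np.degrees(np.arctan2(v[1],v[0]))-90)
b=[tri(c(27,555),cs(352,447)),tri(c(150,580),cs(385,546)),tri(c(198,345),cs(765,491))];print("base",b,(b[0][0]+b[2][0])/2)
bz=[onz("top",c(*p),b[0][0][2]) for p in((27,555),(150,580),(198,345),(80,318))];print(bz,np.mean(bz,0))
E
```

```text
[array([245.1429, 248.0464]), array([243.004 , 266.2669])] [array([276.6385, 239.4189]), array([259.8935, 241.5057])]
bands [(array([0.5037, 0.1398, 0.0414]), np.float64(0.0022196024471546768)), (array([0.4477, 0.1437, 0.0412]), np.float64(0.001516504367280426))]
slim mid [0.4757 0.1418 0.0413] 0.056199131937951605 -4.010726474310209
at z38: [array([0.5031, 0.1405, 0.038 ]), array([0.4473, 0.1443, 0.038 ])] [array([0.5078, 0.1486, 0.038 ]), array([0.4509, 0.1521, 0.038 ])]
jaws [(array([ 0.452 , -0.0213,  0.0737]), np.float64(0.0007885261219778329)), (array([ 0.4619, -0.0655,  0.0739]), np.float64(0.003002722935945304))]
jaws z76 [array([ 0.4514, -0.0212,  0.076 ]), array([ 0.4602, -0.065 ,  0.076 ])] [ 0.4558 -0.0431  0.076 ]
screws [array([ 0.4708, -0.0085,  0.013 ]), array([ 0.4294, -0.0184,  0.013 ]), array([ 0.442 , -0.0767,  0.013 ])] [ 0.4564 -0.0426  0.013 ]
13.407067376812755
12.12969489685402
11.323088823855628
V [[ 0.4288 -0.2235  0.0749]
 [ 0.4555 -0.2294  0.0736]
 [ 0.4173 -0.2908  0.0763]
 [ 0.4421 -0.2952  0.0769]
 [ 0.5332 -0.2472  0.0761]
 [ 0.562  -0.2482  0.0733]
 [ 0.5237 -0.3124  0.0748]
 [ 0.5492 -0.3157  0.074 ]] [ 0.489  -0.2703  0.075 ]
Vz [ 0.4875 -0.2697  0.076 ]
0.10820157186405008 -11.25359572919829
0.06748891043918412 -10.085449224106938
0.10947949533733582 -11.274374846533643
0.06820721432490662 -7.413216898890369
base [(array([ 0.4149, -0.2121,  0.0114]), np.float64(0.002633609136404473)), (array([ 0.3997, -0.2965,  0.0073]), np.float64(0.0006713182020368497)), (array([ 0.5632, -0.3279,  0.0129]), np.float64(0.0027439440979375126))] [ 0.4891 -0.27    0.0121]
[array([ 0.4137, -0.2117,  0.0114]), array([ 0.3991, -0.2958,  0.0114]), array([ 0.5622, -0.3276,  0.0114]), array([ 0.5786, -0.2457,  0.0114])] [ 0.4884 -0.2702  0.0114]
```

{"api": "drive_tool", "payload": {"offset": [[-0.97,-0.6,0],[-0.97,-0.6,0],[-0.97,-0.6,0],[-0.97,-0.6,0],[-0.97,-0.6,0],[-0.97,-0.6,0],[-0.97,-0.6,0],[-0.97,-0.6,0],[-0.97,-0.6,0],[-0.97,-0.6,0]], "turn": [[0,0,0],[0,0,0],[0,0,0],[0,0,0],[0,0,0],[0,0,0],[0,0,0],[0,0,0],[0,0,0],[0,0,0]], "hand": [1,1,1,1,1,1,1,1,1,1], "newtons": 40}}

```text
time_s: 1.35
position: [0.4768, 0.1394, 0.2311]
tool_rot: [[-0.926, 0.377, -0.001], [0.377, 0.926, 0.0], [0.001, -0.0, -1.0]]
ft_force: [0.8, 0.2, 0.2]
grip_width: 0.0855
gripper_force: 0.0
```

{"api": "drive_tool", "payload": {"offset": [[0,0,0.4],[0,0,0.4],[0,0,0.4],[0,0,0.4],[0,0,0],[0,0,0],[0,0,0],[0,0,0],[0,0,0],[0,0,0]], "turn": [[0,0,-0.75],[0,0,-0.75],[0,0,-0.75],[0,0,-0.75],[0,0,0],[0,0,0],[0,0,0],[0,0,0],[0,0,0],[0,0,0]], "hand": [1,1,1,1,1,1,1,1,1,1]}}

```text
time_s: 2.6
position: [0.4763, 0.1407, 0.1674]
tool_rot: [[-0.997, 0.073, 0.0], [0.073, 0.997, -0.0], [-0.0, -0.0, -1.0]]
ft_force: [0.5, 0.2, 0.2]
grip_width: 0.0854
gripper_force: 0.0
```

```bash
cat > go.py <<'E'
from rig import observe
import numpy as np
def go(xyz,axis_yaw):
    """units to move TCP to xyz, and turn so tool x lies along axis_yaw (mod 180)"""
    s=observe();R=s["tool_rot"];p=s["position"]
    d=R.T@(np.array(xyz)-p)/.04
    cur=np.degrees(np.arctan2(R[1,0],R[0,0]));dy=(axis_yaw-cur+90)%180-90
    print("t",round(s["time_s"],2),"p",p.round(4),"yaw",round(cur,2),"tilt",R[2,:2].round(4),"w",round(s["grip_width"],4),"F",s["ft_force"].round(1),"gf",round(s["gripper_force"],1),"q6",s["q"][5].round(1))
    print("units",d.round(3),"turn z",round(-dy/6,3))
E
python3 -c "
from go import *
go((.4757,.1418,.025),-4)"
```

```text
t 2.6 p [0.4763 0.1407 0.1674] yaw 175.83 tilt [-0.0002 -0.    ] w 0.0854 F [0.5 0.2 0.2] gf 0.0 q6 -83.1
units [0.018 0.026 3.56 ] turn z -0.028
```

{"api": "drive_tool", "payload": {"offset": [[0.02,0.03,0.6],[0,0,0.6],[0,0,0.6],[0,0,0.6],[0,0,0.6],[0,0,0.3],[0,0,0.26],[0,0,0],[0,0,0],[0,0,0]], "turn": [[0,0,0],[0,0,0],[0,0,0],[0,0,0],[0,0,0],[0,0,0],[0,0,0],[0,0,0],[0,0,0],[0,0,0]], "hand": [1,1,1,1,1,1,1,1,1,0], "newtons": 40}}

```text
time_s: 3.85
position: [0.4758, 0.142, 0.0254]
tool_rot: [[-0.997, 0.073, 0.001], [0.073, 0.997, 0.0], [-0.001, 0.0, -1.0]]
ft_force: [0.5, -0.3, 1.1]
grip_width: 0.0699
gripper_force: 0.0
```

{"api": "drive_tool", "payload": {"offset": [[0,0,0],[0,0,0],[0,0,0],[0,0,0],[0,0,0],[0,0,0],[0,0,0],[0,0,0],[0,0,0],[0,0,0]], "turn": [[0,0,0],[0,0,0],[0,0,0],[0,0,0],[0,0,0],[0,0,0],[0,0,0],[0,0,0],[0,0,0],[0,0,0]], "hand": [0,0,0,0,0,0,0,0,0,0]}}

```text
time_s: 5.1
position: [0.4758, 0.1433, 0.0254]
tool_rot: [[-0.997, 0.072, 0.001], [0.072, 0.997, 0.002], [-0.001, 0.002, -1.0]]
ft_force: [-1.3, 9.9, 3.4]
grip_width: 0.0244
gripper_force: 39.2
```

{"api": "drive_tool", "payload": {"offset": [[0,0,-0.2],[0,0,-0.5],[0,0,-0.6],[0,0,-0.6],[0,0,-0.6],[0,0,-0.5],[0,0,0],[0,0,0],[0,0,0],[0,0,0]], "turn": [[0,0,0],[0,0,0],[0,0,0],[0,0,0],[0,0,0],[0,0,-0.9],[0,0,-0.9],[0,0,-0.83],[0,0,0],[0,0,0]], "hand": [0,0,0,0,0,0,0,0,0,0]}}

```text
time_s: 6.35
position: [0.4754, 0.1419, 0.1448]
tool_rot: [[-0.98, -0.2, -0.0], [-0.2, 0.98, -0.0], [0.001, -0.0, -1.0]]
ft_force: [-0.2, 0.4, -3.8]
grip_width: 0.0248
gripper_force: 39.5
```

```bash
python3 -c "
from go import *
go((.5096,-.0316,.110),12)"
```

```text
t 6.35 p [0.4754 0.1419 0.1448] yaw -168.48 tilt [ 0.0005 -0.0001] w 0.0248 F [-0.2  0.4 -3.8] gf 39.5 q6 -98.6
units [ 0.028 -4.42   0.871] turn z -0.081
```

{"api": "drive_tool", "payload": {"offset": [[0,-0.5,0],[0,-0.7,0],[0,-0.7,0],[0,-0.7,0],[0,-0.7,0],[0.03,-0.7,0],[0,-0.42,0.3],[0,0,0.3],[0,0,0.27],[0,0,0]], "turn": [[0,0,0],[0,0,0],[0,0,0],[0,0,0],[0,0,0],[0,0,0],[0,0,0],[0,0,0],[0,0,-0.08],[0,0,0]], "hand": [0,0,0,0,0,0,0,0,0,0]}}

```text
time_s: 7.6
position: [0.5093, -0.0305, 0.1091]
tool_rot: [[-0.978, -0.211, -0.002], [-0.211, 0.978, 0.001], [0.002, 0.001, -1.0]]
ft_force: [-1.1, 0.0, -3.5]
grip_width: 0.0248
gripper_force: 39.7
```

```bash
python3 - <<'E'
from h import *
from go import go
go((.5096,-.0316,.110),12)
t=get_image("top");s=get_image("side");cv2.imwrite("pics/t1.png",t);cv2.imwrite("pics/s1.png",s)
print(proj("top",(.5096,-.0316,.125)),proj("side",(.5096,-.0316,.125)))
A=np.zeros((600,800,3),np.uint8)
u=cv2.resize(t[230:290,275:341],None,fx=6,fy=6,interpolation=cv2.INTER_CUBIC);A[:u.shape[0],:u.shape[1]]=u
u=cv2.resize(s[195:290,255:321],None,fx=6,fy=6,interpolation=cv2.INTER_CUBIC);A[:u.shape[0],400:400+u.shape[1]]=u[:,:400]
cv2.imwrite("pics/m1.png",A)
E
```

```text
t 7.6 p [ 0.5093 -0.0305  0.1091] yaw -167.84 tilt [0.0021 0.0013] w 0.0248 F [-1.1  0.  -3.5] gf 39.7 q6 -118.9
units [-0.001 -0.029 -0.023] turn z 0.027
[301.3458062 243.3995202] [296.00937861 230.56389317]
```

View pics/m1.png

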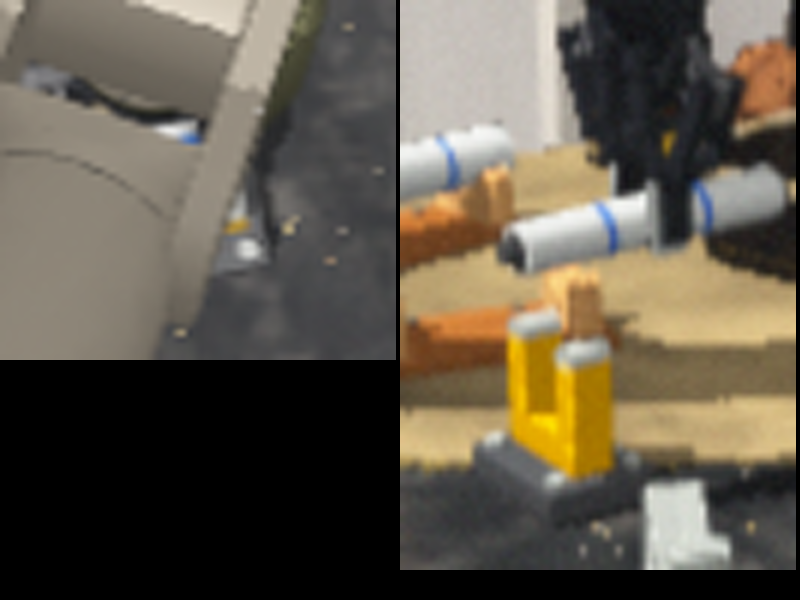

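The arm hides the gauge from above. The side crop shows the slim roller level over the slot, with the jaws at about (560,340) and the bands at (605,228) and (703,205) in crop pixels. I'll lower it slowly and use the lateral force to centre it.

{"api": "drive_tool", "payload": {"offset": [[0,0,0.2],[0,0,0.2],[0,0,0.2],[0,0,0.2],[0,0,0.15],[0,0,0.1],[0,0,0.1],[0,0,0.1],[0,0,0],[0,0,0]], "turn": [[0,0,0],[0,0,0],[0,0,0],[0,0,0],[0,0,0],[0,0,0],[0,0,0],[0,0,0],[0,0,0],[0,0,0]], "hand": [0,0,0,0,0,0,0,0,0,0]}}

```text
time_s: 8.95
position: [0.5101, -0.0315, 0.0602]
tool_rot: [[-0.978, -0.21, 0.0], [-0.21, 0.978, -0.0], [-0.0, -0.0, -1.0]]
ft_force: [0.1, -0.2, -3.7]
grip_width: 0.0246
gripper_force: 39.7
```

{"api": "drive_tool", "payload": {"offset": [[0,0,0.1],[0,0,0.1],[0,0,0.1],[0,0,0.1],[0,0,0.1],[0,0,0.1],[0,0,0.03],[0,0,0],[0,0,0],[0,0,0]], "turn": [[0,0,0],[0,0,0],[0,0,0],[0,0,0],[0,0,0],[0,0,0],[0,0,0],[0,0,0],[0,0,0],[0,0,0]], "hand": [0,0,0,0,0,0,0,0,0,0]}}

```text
time_s: 10.2
position: [0.5101, -0.0315, 0.035]
tool_rot: [[-0.978, -0.21, 0.0], [-0.21, 0.978, -0.0], [-0.0, -0.0, -1.0]]
ft_force: [-0.2, -0.1, -3.4]
grip_width: 0.025
gripper_force: 39.7
```

```bash
python3 - <<'E'
from h import *
from go import go
go((.5096,-.0316,.035),12)
s=get_image("side");cv2.imwrite("pics/s2.png",s)
cv2.imwrite("pics/m2.png",cv2.resize(s[200:290,255:335],None,fx=6,fy=6,interpolation=cv2.INTER_CUBIC))
E
```

```text
t 10.2 p [ 0.5101 -0.0315  0.035 ] yaw -167.9 tilt [-0.0002 -0.0002] w 0.025 F [-0.2 -0.1 -3.4] gf 39.7 q6 -118.9
units [ 0.012 -0.001  0.001] turn z 0.017
```

View pics/m2.png

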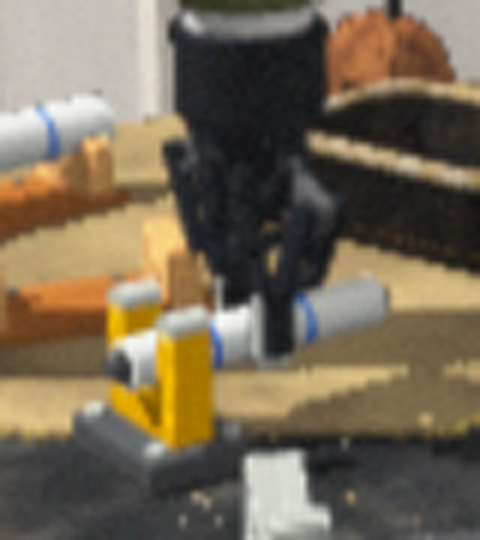

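The roller end sits between the jaws with no lateral force. I'll go slightly deeper, then lift and turn it.

{"api": "drive_tool", "payload": {"offset": [[0,0,0.06],[0,0,0],[0,0,0],[0,0,-0.2],[0,0,-0.4],[0,0,-0.5],[0,0,-0.5],[0,0,-0.5],[0,0,-0.6],[0,0,-0.3]], "turn": [[0,0,0],[0,0,0],[0,0,0],[0,0,0],[0,0,0],[0,0,0],[0,0,0],[0,0,0],[0,0,0.9],[0,0,0.9]], "hand": [0,0,0,0,0,0,0,0,0,0]}}

```text
time_s: 11.5
position: [0.5103, -0.0315, 0.1544]
tool_rot: [[-1.0, -0.02, 0.002], [-0.02, 1.0, -0.001], [-0.002, -0.001, -1.0]]
ft_force: [0.5, 0.8, -3.1]
grip_width: 0.0246
gripper_force: 39.7
```

{"api": "drive_tool", "payload": {"offset": [[0,0,0],[0,0,0],[0,0,0],[0,0,0],[0,0,0],[0,0,0],[0,0,0],[0,0,0],[0,0,0],[0,0,0]], "turn": [[0,0,0.9],[0,0,0.9],[0,0,0.27],[0,0,0],[0,0,0],[0,0,0],[0,0,0],[0,0,0],[0,0,0],[0,0,0]], "hand": [0,0,0,0,0,0,0,0,0,0]}}

```text
time_s: 12.75
position: [0.51, -0.0314, 0.1525]
tool_rot: [[-0.981, 0.193, -0.0], [0.193, 0.981, 0.0], [0.0, 0.0, -1.0]]
ft_force: [-0.3, 0.5, -3.0]
grip_width: 0.0243
gripper_force: 39.8
```

```bash
python3 -c "
from go import *
go((.4885,-.2695,.11),-11.2)"
```

```text
t 12.75 p [ 0.51   -0.0314  0.1525] yaw 168.88 tilt [0.0001 0.    ] w 0.0243 F [-0.3  0.5 -3. ] gf 39.8 q6 -95.7
units [-0.622 -5.944  1.062] turn z 0.014
```

{"api": "drive_tool", "payload": {"offset": [[-0.06,-0.5,0],[-0.08,-0.8,0],[-0.08,-0.8,0],[-0.08,-0.8,0],[-0.08,-0.8,0],[-0.08,-0.8,0],[-0.08,-0.8,0.3],[-0.08,-0.64,0.3],[0,0,0.4],[0,0,0]], "turn": [[0,0,0],[0,0,0],[0,0,0],[0,0,0],[0,0,0],[0,0,0],[0,0,0],[0,0,0],[0,0,0],[0,0,0]], "hand": [0,0,0,0,0,0,0,0,0,0]}}

```text
time_s: 14.0
position: [0.4879, -0.2692, 0.1115]
tool_rot: [[-0.981, 0.193, -0.002], [0.193, 0.981, 0.002], [0.002, 0.001, -1.0]]
ft_force: [0.1, -0.2, -3.7]
grip_width: 0.0246
gripper_force: 39.8
```

```bash
python3 - <<'E'
from h import *
from go import go
go((.4885,-.2695,.07),-11.2)
t=get_image("top");s=get_image("side");cv2.imwrite("pics/t3.png",t);cv2.imwrite("pics/s3.png",s)
A=np.zeros((600,800,3),np.uint8)
u=cv2.resize(t[215:300,345:410],None,fx=5,fy=5,interpolation=cv2.INTER_CUBIC);A[:u.shape[0],:u.shape[1]]=u
u=cv2.resize(s[215:320,280:370],None,fx=5,fy=5,interpolation=cv2.INTER_CUBIC);A[:u.shape[0],340:340+u.shape[1]]=u[:,:460]
cv2.imwrite("pics/m3.png",A)
E
```

```text
t 14.0 p [ 0.4879 -0.2692  0.1115] yaw 168.85 tilt [0.0023 0.0014] w 0.0246 F [ 0.1 -0.2 -3.7] gf 39.8 q6 -119.9
units [-0.018 -0.007  1.038] turn z 0.009
```

View pics/m3.png

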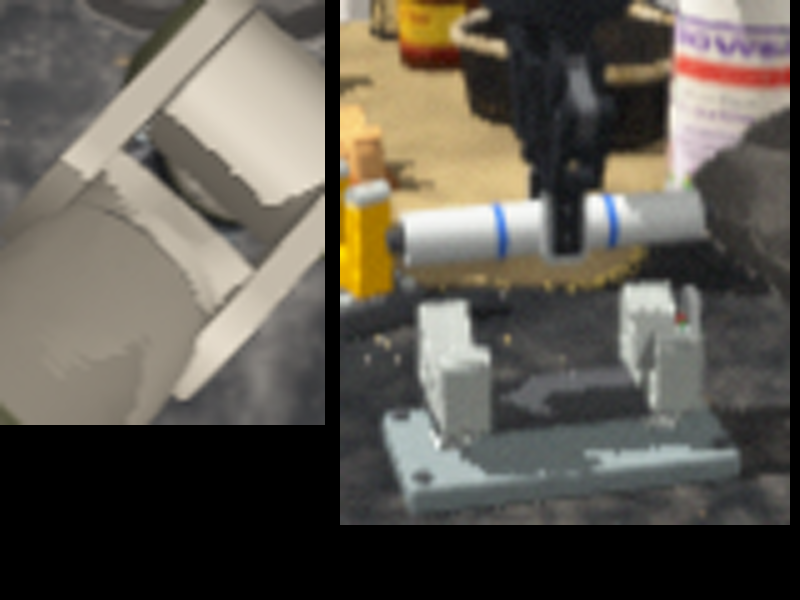

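The side view shows the roller above both V-blocks, with the hand midway between the bands. I'll lower it close to the seat.

{"api": "drive_tool", "payload": {"offset": [[0,0,0.3],[0,0,0.3],[0,0,0.3],[0,0,0.2],[0,0,0.1],[0,0,0.1],[0,0,0],[0,0,0],[0,0,0],[0,0,0]], "turn": [[0,0,0],[0,0,0],[0,0,0],[0,0,0],[0,0,0],[0,0,0],[0,0,0],[0,0,0],[0,0,0],[0,0,0]], "hand": [0,0,0,0,0,0,0,0,0,0]}}

```text
time_s: 15.35
position: [0.4885, -0.2694, 0.0607]
tool_rot: [[-0.981, 0.193, 0.0], [0.193, 0.981, -0.0], [-0.0, -0.0, -1.0]]
ft_force: [-0.1, -0.4, -2.2]
grip_width: 0.0247
gripper_force: 39.8
```

{"api": "drive_tool", "payload": {"offset": [[0,0,0.05],[0,0,0.05],[0,0,0.03],[0,0,0],[0,0,0],[0,0,0],[0,0,0],[0,0,0],[0,0,0],[0,0,0]], "turn": [[0,0,0],[0,0,0],[0,0,0],[0,0,0],[0,0,0],[0,0,0],[0,0,0],[0,0,0],[0,0,0],[0,0,0]], "hand": [0,0,0,0,0,0,0,0,0,0]}}

```text
time_s: 16.6
position: [0.4885, -0.2693, 0.0553]
tool_rot: [[-0.981, 0.193, 0.0], [0.193, 0.981, 0.0], [0.0, 0.0, -1.0]]
ft_force: [0.4, -0.3, -2.9]
grip_width: 0.0249
gripper_force: 39.8
```

{"api": "drive_tool", "payload": {"offset": [[0,0,0.04],[0,0,0.02],[0,0,0],[0,0,0],[0,0,0],[0,0,0],[0,0,0],[0,0,0],[0,0,0],[0,0,0]], "turn": [[0,0,0],[0,0,0],[0,0,0],[0,0,0],[0,0,0],[0,0,0],[0,0,0],[0,0,0],[0,0,0],[0,0,0]], "hand": [0,0,0,0,0,0,0,0,0,0]}}

```text
time_s: 17.85
position: [0.4886, -0.2694, 0.053]
tool_rot: [[-0.981, 0.193, 0.0], [0.193, 0.981, -0.0], [-0.0, -0.0, -1.0]]
ft_force: [2.3, 2.3, 3.5]
grip_width: 0.0249
gripper_force: 40.5
```

{"api": "drive_tool", "payload": {"offset": [[0,0,0],[0,0,0],[0,0,0],[0,0,0],[0,0,0],[0,0,0],[0,0,0],[0,0,0],[0,0,0],[0,0,0]], "turn": [[0,0,0],[0,0,0],[0,0,0],[0,0,0],[0,0,0],[0,0,0],[0,0,0],[0,0,0],[0,0,0],[0,0,0]], "hand": [0.35,0.4,0.5,0.6,0.7,0.7,0.7,0.7,0.7,0.7]}}

```text
time_s: 19.1
position: [0.4885, -0.2694, 0.0529]
tool_rot: [[-0.981, 0.193, 0.0], [0.193, 0.981, -0.0], [-0.0, -0.0, -1.0]]
ft_force: [-0.1, -0.3, 0.3]
grip_width: 0.0598
gripper_force: 0.0
```

{"api": "drive_tool", "payload": {"offset": [[0,0,-0.2],[0,0,-0.3],[0,0,-0.3],[0,0,-0.3],[0,0,-0.2],[0,0,0],[0,0,0],[0,0,0],[0,0,0],[0,0,0]], "turn": [[0,0,0],[0,0,0],[0,0,0],[0,0,0],[0,0,0],[0,0,0],[0,0,0],[0,0,0],[0,0,0],[0,0,0]], "hand": [0.7,0.7,0.7,0.7,0.7,0,0,0,0,0]}}

```text
time_s: 20.35
position: [0.4885, -0.2693, 0.1048]
tool_rot: [[-0.981, 0.193, -0.0], [0.193, 0.981, 0.0], [0.0, 0.0, -1.0]]
ft_force: [-0.5, 0.3, -0.1]
grip_width: -0.0001
gripper_force: 0.0
```

{"api": "drive_tool", "payload": {"offset": [[0,0,0],[0,0,0],[0,0,0],[0,0,0],[0,0,0],[0,0,0],[0,0,0],[0,0,0],[0,0,0],[0,0,0]], "turn": [[0,0,0],[0,0,0],[0,0,0],[0,0,0],[0,0,0],[0,0,0],[0,0,0],[0,0,0],[0,0,0],[0,0,0]], "hand": [0,0,0,0,0,0,0,0,0,0]}}

```text
time_s: 21.6
position: [0.4885, -0.2694, 0.1049]
tool_rot: [[-0.981, 0.193, -0.0], [0.193, 0.981, -0.0], [-0.0, -0.0, -1.0]]
ft_force: [0.1, -0.0, 0.7]
grip_width: -0.0002
gripper_force: 0.0
```

```bash
python3 - <<'E'
from h import *
from go import go
go((.4885,-.2685,.085),-11.2)
t=get_image("top");s=get_image("side");cv2.imwrite("pics/t4.png",t);cv2.imwrite("pics/s4.png",s)
cv2.imwrite("pics/m4.png",cv2.resize(s[225:320,280:370],None,fx=6,fy=6,interpolation=cv2.INTER_CUBIC))
E
```

```text
t 21.6 p [ 0.4885 -0.2694  0.1049] yaw 168.88 tilt [-0. -0.] w -0.0002 F [ 0.1 -0.   0.7] gf 0.0 q6 -119.9
units [0.004 0.022 0.498] turn z 0.013
```

View pics/m4.png

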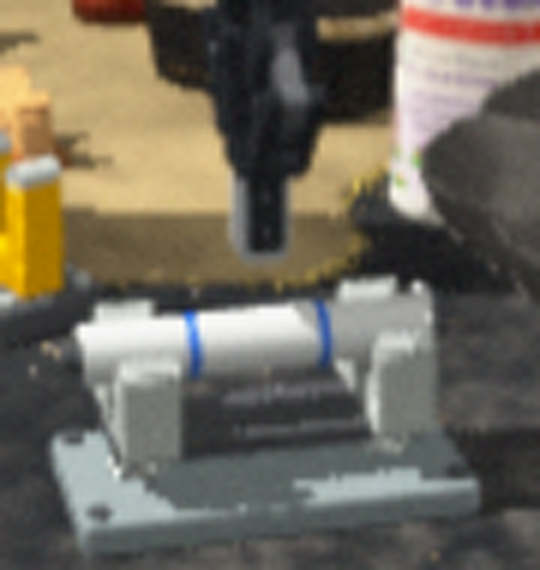

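The roller rests in both V-blocks, with bands at crop (193,343) and (323,333) and the closed fingers above its middle. Now I'll press.

{"api": "drive_tool", "payload": {"offset": [[0,0.02,0.2],[0,0,0.2],[0,0,0.1],[0,0,0.1],[0,0,0.05],[0,0,0.05],[0,0,0.03],[0,0,0.02],[0,0,0],[0,0,0]], "turn": [[0,0,0],[0,0,0],[0,0,0],[0,0,0],[0,0,0],[0,0,0],[0,0,0],[0,0,0],[0,0,0],[0,0,0]], "hand": [0,0,0,0,0,0,0,0,0,0]}}

```text
time_s: 22.95
position: [0.4886, -0.2686, 0.0756]
tool_rot: [[-0.981, 0.193, 0.0], [0.193, 0.981, -0.0], [-0.0, -0.0, -1.0]]
ft_force: [-2.9, 1.8, 7.3]
grip_width: 0.0003
gripper_force: 3.7
```

{"api": "drive_tool", "payload": {"offset": [[0,0,0.04],[0,0,0.035],[0,0,0],[0,0,0],[0,0,0],[0,0,0],[0,0,0],[0,0,0],[0,0,0],[0,0,0]], "turn": [[0,0,0],[0,0,0],[0,0,0],[0,0,0],[0,0,0],[0,0,0],[0,0,0],[0,0,0],[0,0,0],[0,0,0]], "hand": [0,0,0,0,0,0,0,0,0,0]}}

```text
time_s: 24.2
position: [0.4886, -0.2686, 0.073]
tool_rot: [[-0.981, 0.193, 0.001], [0.193, 0.981, -0.001], [-0.001, -0.001, -1.0]]
ft_force: [-3.4, 3.6, 11.3]
grip_width: -0.0002
gripper_force: 5.6
```

```bash
python3 - <<'E'
from h import *
from go import go
go((.4886,-.2686,.073),-11.2)
s=get_image("side")
cv2.imwrite("pics/m5.png",cv2.resize(s[225:320,280:370],None,fx=6,fy=6,interpolation=cv2.INTER_CUBIC))
E
```

```text
t 24.2 p [ 0.4886 -0.2686  0.073 ] yaw 168.88 tilt [-0.0007 -0.0005] w -0.0002 F [-3.4  3.6 11.3] gf 5.6 q6 -119.8
units [ 0.001 -0.     0.   ] turn z 0.014
```

View pics/m5.png

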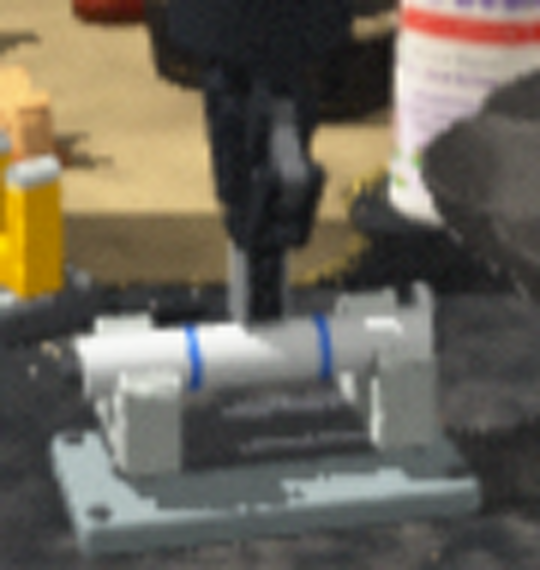

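The roller is seated. The contact height of 73 mm and a push of 11 N match about 6 mm of travel, and both V-blocks are loaded. Handing in.

```bash
python3 -c "
from rig import env
print(env.close_job())"
```

```text
the job is handed in; nothing more can be done
None
```

The job is handed in, but no verdict came back: the slim roller went into the gauge and out again, and it now lies in the V-cradle, pressed down about 6 mm with roughly 11 N by the closed fingers.

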